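Slide a well plate under a scanner bridge and start the scan

ROBOT

A 7-joint arm with a two-finger parallel gripper is mounted at the origin on the work surface. World frame = base frame: x ahead of the robot, y to its left, z up, the work surface at z = 0. Lengths are in m, angles in rad, forces in N, time in s.
With the tool pointing down it reaches from about 0.4 to 0.75 m from the base axis. Payload 19.5 kg.
Tool frame: the origin (TCP) lies at the very end of the fingers, on their centre line; the grasp point (between the pads) lies 19 mm behind it (manip.tcp_to_grasp is the distance from the TCP to the grasp point, in m); x points along the fingers, y is the direction in which the jaws open and shut, and the axes are right-handed (so a half turn about x gives the same grasp; the last joint's range is limited). The gripper opens to 85 mm and grips with 20 to 120 N. Pads are 22 mm wide; open, the fingers measure 114 mm over their backs; the gripper's body (76 mm by 85 mm) begins 54 mm behind the grasp point. The pads swing forward as they close: fully open they stand 13 mm farther back than shut.
Start: joints at [-1.253, 0.707, -0.028, 1.485, 0.022, 0.951, -0.075], TCP at [0.202, 0.538, 0.231] pointing down, gripper open.
Joint ranges: [-2.71, 2.71], [-0.32, 2.16], [-1.57, 1.52], [0, 2.45], [-1.46, 4.6], [0, 2.02], [-2.83, 2.83]. Speed limits (rad/s): [1.89, 1.89, 2.57, 2.57, 3.01, 3.01, 3.01].

INTERFACE

Orientations are given as a unit quaternion [x, y, z, w].
In Python, from cell import manip gives the robot as it stands. The module is installed in compiled form; this text tells all that it offers. Calls block until the motion is done:
- manip.reach(position, orientation): joint-space move of the TCP to a pose.
- manip.move_l(position, velocity=0.15, frame=None): straight line of the TCP; frame=None keeps the orientation; velocity is the mean speed in m/s.
- manip.move_j(angles): joint-space move.
- manip.gripper_to(opening): opening from 0.0 (shut) to 1.0 (fully open); the grip force is fixed at half the most; returns when the fingers have stopped.
- manip.sleep(seconds).
- manip.solve_ik(position, orientation): joint angles nearest the present ones, or None.
- manip.get_state(): the state.
- manip.get_image(name): name is "scene" or "top" or "wrist"; returns a dict with "frame" (480x640x3 uint8, red, green, blue), "z_map" (480x640 float32, m along the optical axis (not along the pixel's ray), 0 where there is no reading), "fovy" (degrees; the focal length in pixels is half the picture's height over the tangent of half this angle, whatever the lens; pixels are square), "cx", "cy" (the principal point, pixels), "D" ([k1, k2, p1, p2, k3] as OpenCV has them; the pictures are not rectified), "world_to_cam" (4x4, takes a point from world to camera coordinates). Camera axes: x right, y down, z forward; pixel columns grow to the right and rows downward; lengths in m; the calibration is good to about 2 mm. A picture is of the moment at which its call begins.
A pose or a line that the arm cannot do raises manip.IKError and nothing moves.
- manip.job_done(): hands the job in, once; it reports no verdict.
Trained networks look in a picture, given as the dict that the camera call returned (one of the last four; its "shot" number tells which), for a name from the list of things; names that differ only in an ending like _2 or _b are one class to them, and where a whole thing is asked for, a point or a joint stands for the part that bears it (a point fixed in the world has none). Each returns a list of dicts, best first, with "confidence" (0 to 1); they miss things now and then, are a little off and sometimes report something else, mostly with a low value. They report only what shows in the picture. A call takes as long as a camera call. They do not tell look-alikes from the thing itself.
- manip.outline_of(picture, label): "region" (480x640 bool, what is visible of it) and "uv" ([column, row] in pixels, amid what is visible of it).
The state is a dict: "time_s": time; "q": joint angles; "qvel": joint speeds; "joint_efforts": joint torques, N m; "position": TCP position; "ee_rot": TCP orientation; "ft_force": force on the tool from outside, world axes, zero at the start; "torque": the same for the moment, N m; "grip_width": opening from 0.0 (shut) to 1.0 (fully open).
Only numpy, scipy, OpenCV 4.12 (cv2) and the standard library are available. Lean on these libraries where they do the work, as an engineer would, in place of code of your own. Each camera call takes 0.05 s, during which the arm holds its last target.

TASK

Push the white well plate along the scanner's stage, under the low bridge, until it lies fully home and square against the two stop blocks behind the bridge, then press the start button beside the bridge right down and move clear. The plate stays flat on the stage and is only pushed, never picked up, lifted or tipped; do not press the button before the plate is home, and leave the other things on the bench where they are.

Things in the scene. Friction and masses are not known exactly. Their poses are not given: they have to be found in the camera images.
- scanner: Fixed plate scanner: dark flat stage plate with a low bridge. Origin on the table under the bridge's middle; x is the push direction (from the open side nearer the robot, through the bridge, to the stops), y left across, z up. Stage top at z = 6 mm; stage spans x -205 to +75, y -170 to +170 mm.
- bridge_gap (a point): middle of the underside of the bridge's grey beam, 24 mm above the stage. The bridge is 40 mm deep (scanner x -20 to +20), its opening 148 mm wide (y -74 to +74) between two aluminium posts 20 mm wide; its top is 50 mm above the stage.
- stop_face (a point): point midway between the two aluminium stop blocks, in the plane of their near faces (scanner x = 42.8 mm), 6 mm above the stage. Blocks 12 mm high, 30 mm wide, centred 40 mm left and right of this point.
- home (a point): point on the stage where the plate's origin lies when fully home: far long side against both stop blocks, plate's x parallel to the scanner's x, 4 mm headroom, 10 mm free either side; its near long side then stands 23 mm out in front of the bridge.
- well_plate: Loose flat white plate with 24 round wells: a box with upright sides, 85.5 mm (its x) by 128 mm (its y), 20 mm high, about 0.12 kg. Origin at the centre of its underside, z up. Starts flat on the stage, wholly in front of the bridge, up to 0.25 rad askew and up to 50 mm left or right of the scanner's middle line.
- start_button (a joint): travel of the start button, m: 0 = up, 0.006 = fully down; springs back. Needs about 4.5 N.
- start_button_top (a point): centre of the top of the start button (round, 26 mm across, white, in a black housing), on a grey 44 x 44 mm block right of the bridge (scanner x 0, y -125 mm, block top 18 mm above the stage); press straight down
- tube_rack: bystander: blue rack of capped tubes, 85 x 150 mm, 92 mm high, left of the scanner; origin centre of underside
- tip_box: bystander: grey box with clear lid, 77 x 102 mm, 65 mm high, right of the scanner; origin centre of underside
- vial: bystander: small capped vial, 28 mm across, 52 mm high, standing on the stage left of the bridge; origin centre of underside
- petri_dish: bystander: round clear dish 62 mm across, 16 mm high, on the table right of the stage; origin centre of underside
- reagent_bottle: bystander: amber bottle 50 mm across, 90 mm high, beyond the scanner; origin centre of underside
- pipette: bystander: pipette lying on the table beyond the scanner, 165 mm long along its x, 18 mm high; origin under its black body
Things that resemble listed ones, but are neither listed nor needed, are in the scene too. Several things have the shape of the well_plate; the one meant has the colours described above.

How it is judged:
On the way, in this order (a step that is already met when the one before it is completed fails the run):
1. the plate is fully home under the bridge, flat on the stage and square against the stops (x of well_plate in the frame of scanner between -0.005 and 0.005 m and y of well_plate in the frame of scanner between -0.015 and 0.015 m and z of well_plate in the frame of scanner below 0.01 m and angle between the x axis of well_plate and the x axis of scanner, either way round below 0.06 rad), for 0.2 s.
2. the start button is pressed down with the plate home (all of step 1 and value of joint start_button above 0.004 m), for 0.05 s.
At the end, for the whole second after the job is handed in: The plate rests flat on the stage under the bridge, its origin within 5 mm of the home position along the push direction, within 15 mm across, within 0.06 rad of square; the button was pressed at least 4 mm after that and has sprung back (all of step 1 and value of joint start_button below 0.002 m and linear speed of well_plate below 0.01 m/s); the robot touches nothing.
It fails at once if the plate was lifted more than 6 mm off the stage (z of well_plate in the frame of scanner above 0.012 m).
It fails at once if the plate was tipped by more than 0.12 rad (angle between well_plate's own z axis and vertical above 0.12 rad).
It fails at once if the start button was pressed before the plate was home (value of joint start_button above 0.003 m and x of well_plate in the frame of scanner below -0.012 m).
It fails at once if a bystander was pushed more than 30 mm or lifted or knocked over (distance of any of tube_rack, tip_box, vial, petri_dish, reagent_bottle, pipette from where it was at the start of the episode above 0.03 m or angle between any of tube_rack, tip_box, vial, petri_dish, reagent_bottle, pipette's own z axis and vertical above 0.4 rad).
It also fails if it takes over 61 s, if anything falls off the work surface, if the arm or the gripper's body presses on something with over 40 N, if the wrist force passes 120 N, or if a joint passes its speed limit or range.

## Working session

There is one attempt and no reset: what is moved stays moved. The work goes in short steps, each a Python script; the robot and the scene stay as the last script left them, time stands still between calls to the robot, and variables do not carry over. Pictures are saved under pics/ and viewed, and the job is handed in when it is done.

```bash
mkdir -p pics; ls
python3 - <<'E'
from cell import manip
import cv2,numpy as np
for n in ["scene","top","wrist"]:
    p=manip.get_image(n); cv2.imwrite(f"pics/a_{n}.png",p["frame"][:,:,::-1])
    print(n,p["fovy"],p["cx"],p["cy"],p["D"],np.round(p["world_to_cam"],3).tolist())
print(manip.get_state())
E
```

```text
pics
scene 47.010674798592014 314.8847191302163 241.39600123360665 [-0.11081256  0.          0.          0.          0.        ] [[-0.562, 0.827, 0.0, 0.321], [0.478, 0.325, -0.816, -0.145], [-0.675, -0.459, -0.578, 1.422], [0.0, 0.0, 0.0, 1.0]]
top 44.77376233395644 331.8646473025899 244.30956218286755 [0.04346309 0.         0.         0.         0.        ] [[0.026, -1.0, -0.003, -0.064], [-0.983, -0.025, -0.184, 0.479], [0.184, 0.008, -0.983, 1.402], [0.0, 0.0, 0.0, 1.0]]
wrist 60.83741543030844 313.2068499192163 249.70324609818522 [-0.06264679  0.          0.          0.          0.        ] [[0.351, 0.936, 0.0, -0.576], [0.898, -0.336, 0.285, -0.038], [0.266, -0.1, -0.959, 0.378], [0.0, 0.0, 0.0, 1.0]]
{'time_s': 0.15, 'q': array([-1.25270714,  0.70697375, -0.02763505,  1.48487138,  0.02198296,
        0.95091134, -0.07550336]), 'qvel': array([ 0.00054715, -0.00236334,  0.00020646, -0.00100147,  0.00045133,
       -0.00019884,  0.00092732]), 'joint_efforts': array([ 5.31414134e-04, -8.83295059e+01,  1.23467345e+00, -2.36193538e+01,
        1.69609627e-02,  5.31750033e-03, -3.45290823e-05]), 'position': array([0.20235994, 0.53800297, 0.23093158]), 'ee_rot': array([ 0.12622034,  0.69575102, -0.12682021,  0.6956404 ]), 'ft_force': array([-0.57509484, -0.01182851, -0.17666173]), 'torque': array([-0.01967756, -0.03720899, -0.00278909]), 'grip_width': 0.9992558520067042}
```

View pics/a_scene.png

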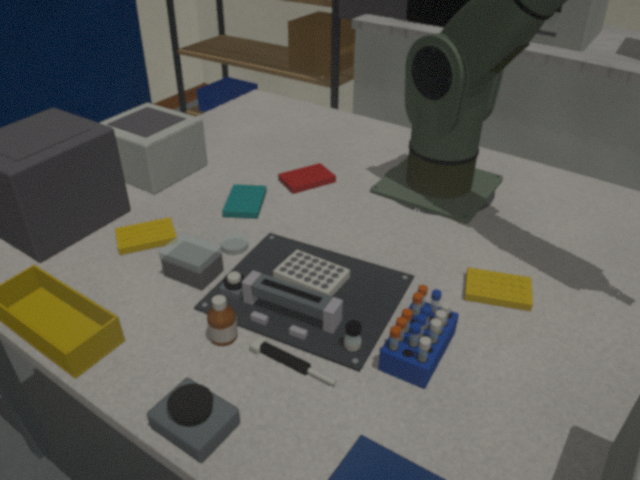

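View pics/a_top.png

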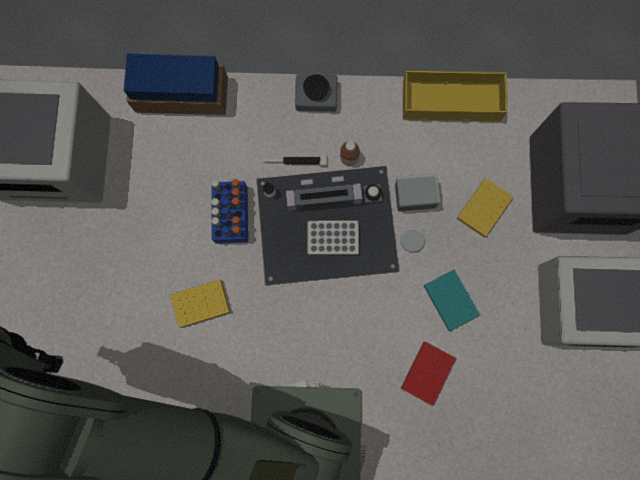

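View pics/a_wrist.png

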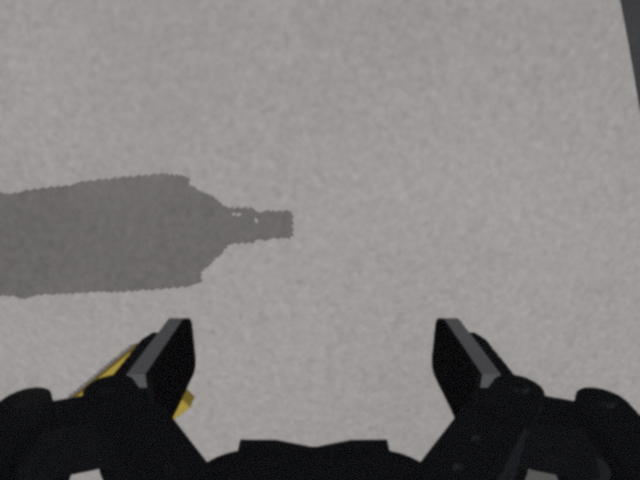

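The top view shows the white plate at about (333,238), the bridge at (324,193), the button at (373,192) and the stage corners near (257,179), (386,167), (399,271) and (265,284). Next I'll measure them.

```bash
cat > h.py <<'E'
from cell import manip
import cv2,numpy as np
def K(p):
    f=240/np.tan(np.radians(p["fovy"]/2)); return np.array([[f,0,p["cx"]],[0,f,p["cy"]],[0,0,1]])
def rays(p,uv):
    n=cv2.undistortPoints(np.asarray(uv,float).reshape(-1,1,2),K(p),np.asarray(p["D"],float)).reshape(-1,2)
    return np.c_[n,np.ones(len(n))]
def plane(p,uv,z):
    T=np.linalg.inv(p["world_to_cam"]); o=T[:3,3]; d=rays(p,uv)@T[:3,:3].T
    return o+d*((z-o[2])/d[:,2])[:,None]
def cloud(p):
    v,u=np.mgrid[:480,:640]; r=rays(p,np.c_[u.ravel(),v.ravel()])
    T=np.linalg.inv(p["world_to_cam"]); P=(r*p["z_map"].reshape(-1,1))@T[:3,:3].T+T[:3,3]
    P[p["z_map"].ravel()<=0]=np.nan
    return P.reshape(480,640,3)
def proj(p,X):
    W=p["world_to_cam"]; r,_=cv2.Rodrigues(W[:3,:3]); return cv2.projectPoints(np.asarray(X,float),r,W[:3,3].copy(),K(p),np.asarray(p["D"],float))[0].reshape(-1,2)
E
python3 - <<'E'
from h import *
p=manip.get_image("top"); C=cloud(p)
np.savez("top0.npz",**{k:p[k] for k in p})
for l in ["scanner","well_plate","start_button_top","vial","petri_dish","tip_box","tube_rack"]:
    r=manip.outline_of(p,l)
    for x in r[:4]:
        m=x["region"]; P=C[m]; P=P[~np.isnan(P[:,0])]
        print(l,round(x["confidence"],2),np.round(x["uv"]),m.sum(),np.round(np.median(P,0),3),np.round(np.percentile(P[:,2],[5,95]),3))
im=cv2.resize(p["frame"][150:300,200:450],None,fx=3.2,fy=3.2,interpolation=cv2.INTER_CUBIC)
cv2.imwrite("pics/b_top.png",im[:,:,::-1])
E
```

```text
scanner 0.69 [324. 217.] 12461 [ 0.55  -0.03   0.006] [0.001 0.056]
well_plate 0.8 [201. 300.] 1787 [0.329 0.27  0.021] [0.015 0.026]
well_plate 0.79 [451. 302.] 1866 [ 0.353 -0.351  0.02 ] [0.014 0.025]
well_plate 0.78 [331. 238.] 1736 [ 0.501 -0.052  0.026] [0.021 0.032]
well_plate 0.67 [427. 372.] 1936 [ 0.175 -0.293  0.02 ] [0.014 0.025]
start_button_top 0.58 [369. 192.] 62 [ 0.618 -0.15   0.046] [0.04 0.05]
start_button_top 0.28 [268. 190.] 149 [0.614 0.111 0.054] [0.014 0.062]
petri_dish 0.77 [414. 239.] 479 [ 0.503 -0.254  0.016] [0.008 0.021]
tip_box 0.58 [417. 194.] 1523 [ 0.614 -0.261  0.064] [0.017 0.069]
tip_box 0.56 [323. 219.] 12330 [ 0.551 -0.03   0.007] [0.001 0.056]
tube_rack 0.97 [229. 214.] 2317 [0.549 0.205 0.052] [0.014 0.094]
tube_rack 0.41 [334. 238.] 1747 [ 0.501 -0.053  0.026] [0.02  0.032]
```

View pics/b_top.png

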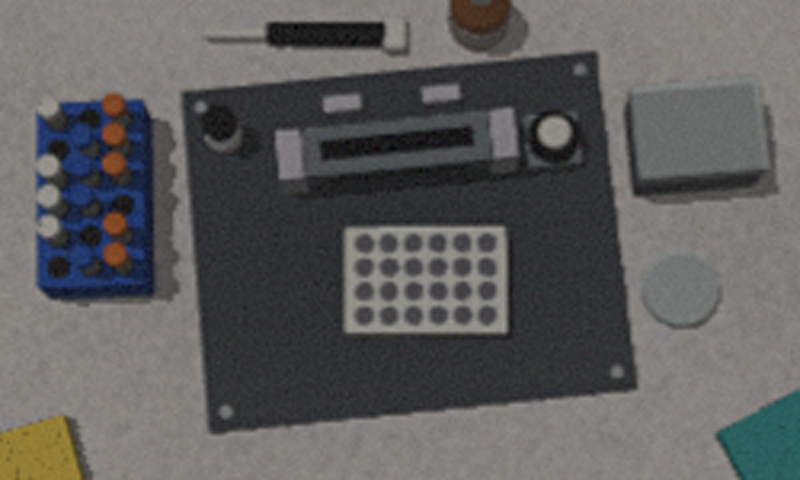

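```bash
cat > meas.py <<'E'
from h import *
def rect(P):
    # returns centre, (short len,long len), angle of short axis (world, near 0)
    (c,(w,h),a)=cv2.minAreaRect((P[:,:2]*1000).astype(np.float32)); a=np.radians(a)
    if w>h: w,h=h,w; a+=np.pi/2
    a=(a+np.pi/2)%np.pi-np.pi/2
    return np.array(c)/1000,w,h,a
def mask_pts(m):
    cs,_=cv2.findContours(m.astype(np.uint8),cv2.RETR_EXTERNAL,cv2.CHAIN_APPROX_NONE)
    return max(cs,key=cv2.contourArea).reshape(-1,2).astype(float)
E
python3 - <<'E'
from meas import *
p=dict(np.load("top0.npz")); f=p["frame"].astype(int); g=f.mean(2)
m=(g<92)
m2=np.zeros_like(m); m2[160:292,250:405]=m[160:292,250:405]
m2=cv2.morphologyEx(m2.astype(np.uint8),cv2.MORPH_OPEN,np.ones((3,3)))
n,lab,st,_=cv2.connectedComponentsWithStats(m2); m2=lab==1+np.argmax(st[1:,4])
hull=cv2.convexHull(mask_pts(m2).astype(np.float32)).reshape(-1,2)
c,w,h,a=rect(plane(p,hull,0.006)); print("stage",c,w,h,a)
R=np.array([[np.cos(a),-np.sin(a)],[np.sin(a),np.cos(a)]]); o=c+R@[0.065,0]; print("scanner origin",o,a)
mp=np.zeros_like(m); mp[212:262,298:366]=(g>120)[212:262,298:366]
cp=mask_pts(mp); P=plane(p,cp,0.026); c2,w2,h2,a2=rect(P); print("plate top",c2,w2,h2,a2,"in scanner",R.T@(c2-o),a2-a)
def draw(img,X,col):
    q=np.round((proj(p,X)-[200,150])*3.2).astype(int); cv2.polylines(img,[q],True,col,1)
im=cv2.resize(p["frame"][150:300,200:450],None,fx=3.2,fy=3.2,interpolation=cv2.INTER_CUBIC)[:,:,::-1].copy()
def box(x0,x1,y0,y1,z): return [np.r_[o+R@[x,y],z] for x,y in [(x0,y0),(x1,y0),(x1,y1),(x0,y1)]]
draw(im,box(-.205,.075,-.17,.17,.006),(0,255,0))
draw(im,box(-.02,.02,-.094,.094,.056),(0,0,255))
draw(im,box(-.022,.022,-.147,-.103,.024),(255,0,255))
draw(im,box(.0428,.055,.025,.055,.018),(0,255,255)); draw(im,box(.0428,.055,-.055,-.025,.018),(0,255,255))
R2=np.array([[np.cos(a2),-np.sin(a2)],[np.sin(a2),np.cos(a2)]])
draw(im,[np.r_[c2+R2@[x,y],.026] for x,y in [(-.04275,-.064),(.04275,-.064),(.04275,.064),(-.04275,.064)]],(0,128,255))
cv2.imwrite("pics/c.png",im)
E
```

```text
stage [ 0.53911206 -0.03657805] 281.78369140625 340.3924255371094 0.12819615262946726
scanner origin [ 0.60357868 -0.0282681 ] 0.12819615262946726
plate top [ 0.50239923 -0.05315488] 82.22509765625 124.00862121582031 0.025335602281656655 in scanner [-0.10353084 -0.01174724] -0.10286055034781061
```

View pics/c.png

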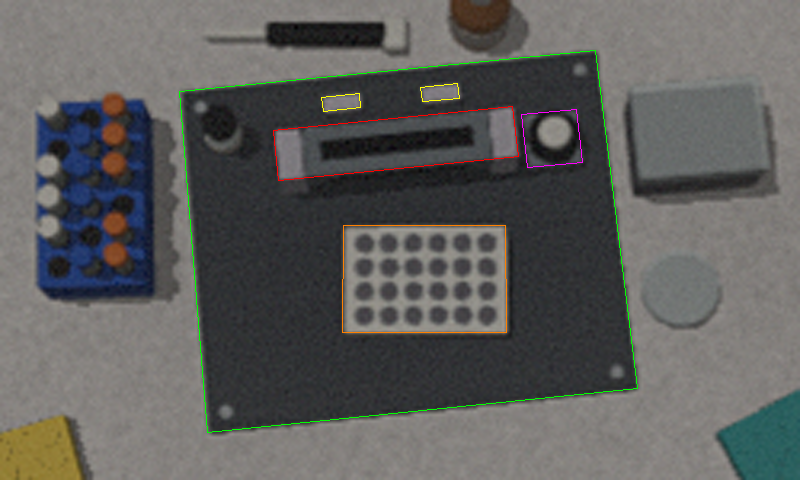

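The overlay matches the stage, bridge, stops, button block and plate to within about a pixel. In the scanner frame the plate is at (-104, -12) mm with about -0.10 rad of yaw. I'll square and centre it with a side push first, then push it along x.

```bash
cat > act.py <<'E'
from meas import *
from scipy.spatial.transform import Rotation as Ro
A=0.1282; O=np.array([0.6036,-0.0283])
RS=np.array([[np.cos(A),-np.sin(A)],[np.sin(A),np.cos(A)]])
def W(x,y,z): return np.r_[O+RS@[x,y],z]      # scanner xy, world z
def S(P): return RS.T@(np.asarray(P)[:2]-O)
def quat(th):  # jaw direction at scanner angle th
    d=np.array([np.cos(A+th),np.sin(A+th),0]); x=np.array([0,0,-1.])
    return Ro.from_matrix(np.c_[x,d,np.cross(x,d)]).as_quat()
def best(pos,ths):
    q0=manip.get_state()["q"]; r=[]
    for t in ths:
        q=manip.solve_ik(pos,quat(t))
        if q is not None: r.append((np.abs(np.array(q)-q0).max(),t,np.round(q,2)))
    return sorted(r,key=lambda a:a[0])
def st():
    s=manip.get_state(); print("t%.2f"%s["time_s"],"S",np.round(S(s["position"])*1000,1),"z%.4f"%s["position"][2],"F",np.round(s["ft_force"],1),"g%.2f"%s["grip_width"]); return s
def plate(name=None,lo=118):
    p=manip.get_image("top"); g=p["frame"].astype(int).mean(2)
    if name:
        im=cv2.resize(p["frame"][140:300,190:440],None,fx=3.2,fy=3.2,interpolation=cv2.INTER_CUBIC); cv2.imwrite(f"pics/{name}.png",im[:,:,::-1])
    return p,g
E
python3 - <<'E'
from act import *
manip.gripper_to(0.6)
P=W(-.104,-.115,.12)
for t in best(P,[0,np.pi]): print(t)
for t in best(W(-.18,0,.12),[np.pi/2,-np.pi/2]): print(t)
for t in best(W(0,-.125,.12),[np.pi/2,-np.pi/2,0,np.pi]): print(t)
b=best(P,[0,np.pi])[0]
manip.reach(P,quat(b[1])); st()
manip.move_l(W(-.104,-.115,.03),0.1); s=st()
p=manip.get_image("wrist"); cv2.imwrite("pics/d_wrist.png",p["frame"][:,:,::-1])
p=manip.get_image("scene"); cv2.imwrite("pics/d_scene.png",cv2.resize(p["frame"][200:380,150:400],None,fx=3.2,fy=3.2)[:,:,::-1])
E
```

```text
(np.float64(1.4980511713035836), 0, array([ 0.25,  0.81, -0.02,  1.75,  0.03,  0.58,  0.34]))
(np.float64(2.8070861229712887), 3.141592653589793, array([ 0.63,  0.91, -0.78,  1.74,  0.83,  0.86,  2.73]))
(np.float64(1.1201840467429713), -1.5707963267948966, array([-0.13,  0.74,  0.32,  2.13, -0.65,  0.36, -0.72]))
(np.float64(1.4568253259165187), 1.5707963267948966, array([ 0.2 ,  0.72, -0.27,  2.12,  0.53,  0.36,  1.19]))
(np.float64(1.214584803357391), -1.5707963267948966, array([-0.04,  1.  ,  0.54,  1.37, -0.58,  0.93, -0.8 ]))
(np.float64(1.4258987777105738), 0, array([ 0.17,  0.94,  0.04,  1.36, -0.04,  0.85,  0.35]))
(np.float64(1.6423648801058959), 1.5707963267948966, array([ 0.39,  0.97, -0.45,  1.35,  0.47,  0.93,  1.53]))
(np.float64(1.871881515933867), 3.141592653589793, array([-0.23,  1.27,  1.3 ,  1.37, -1.22,  1.37, -1.95]))
t3.70 S [-103.6 -114.3] z0.1201 F [-1.1  0.1 -0. ] g0.60
t4.75 S [-103.7 -115.1] z0.0305 F [-0.3 -0.8  1.2] g0.60
```

View pics/d_wrist.png

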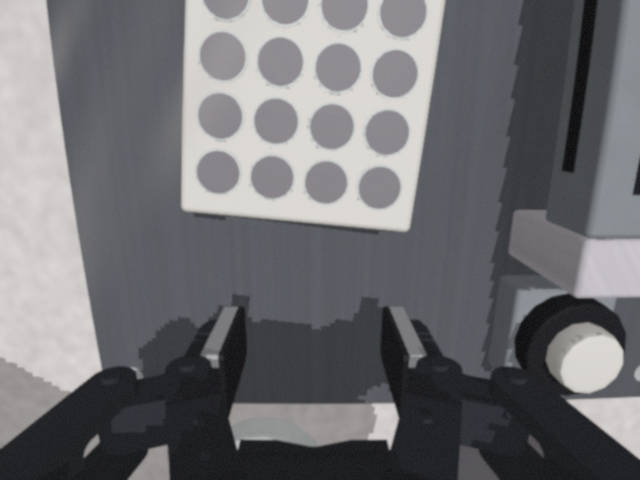

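View pics/d_scene.png

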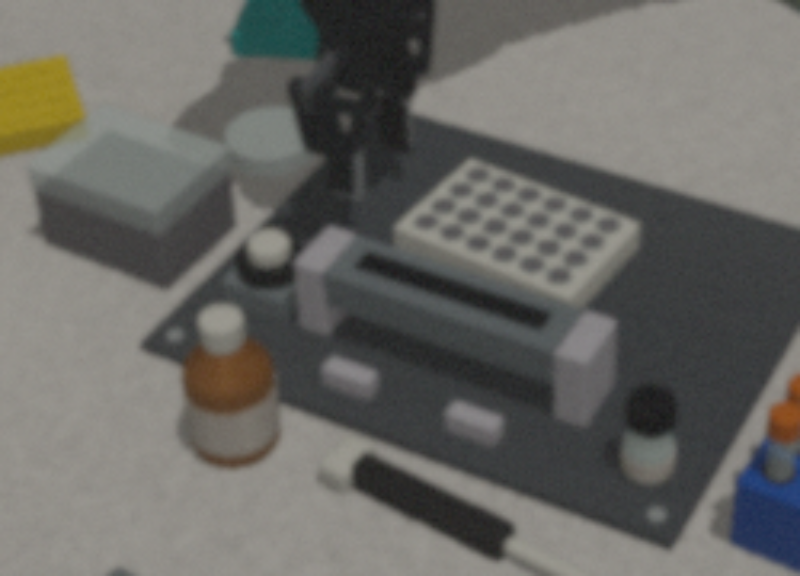

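```bash
cat >> act.py <<'E'
def measure(name):
    # uses white-pixel mask near the plate from top camera
    p,g=plate(name); f=p["frame"].astype(int)
    v,u=np.mgrid[:480,:640]; X=plane(p,np.c_[u.ravel(),v.ravel()],.026); s=((X[:,:2]-O)@RS).reshape(480,640,2)
    m=(g>118)&(s[...,0]<-.022)&(s[...,0]>-.2)&(np.abs(s[...,1])<.12)
    n,lab,stt,_=cv2.connectedComponentsWithStats(m.astype(np.uint8)); m=lab==1+np.argmax(stt[1:,4])
    c,w,h,a=rect(plane(p,mask_pts(m),.026)); r=(S(c),w,h,a-A); print("plate",np.round(r[0]*1000,1),round(w,1),round(h,1),"yaw %.3f"%(a-A)); return r
E
python3 - <<'E'
from act import *
manip.move_l(W(-.104,-.115,.013),0.06); st()
for y in np.arange(-.105,-.0725,.004):
    manip.move_l(W(-.104,y,.013),0.05); s=st()
    if np.linalg.norm(s["ft_force"])>15: print("STOP");break
manip.move_l(W(-.104,-.073,.013),0.05); st()
manip.move_l(W(-.104,-.11,.013),0.1); st()
measure("e")
p=manip.get_image("wrist"); cv2.imwrite("pics/e_wrist.png",p["frame"][:,:,::-1])
E
```

```text
t5.28 S [-104.2 -114.9] z0.0126 F [-0.  -1.  -0.2] g0.60
t5.63 S [-103.8 -104.5] z0.0132 F [-1.   0.4  1.4] g0.60
t5.88 S [-104.  -100.8] z0.0130 F [-0.6  0.2  0.2] g0.60
t6.13 S [-104.   -96.8] z0.0130 F [-0.1  0.4 -0.1] g0.60
t6.38 S [-104.   -92.7] z0.0130 F [ 0.1 -0.4 -0. ] g0.60
t6.63 S [-104.   -88.8] z0.0130 F [-0.1  0.4 -0.5] g0.60
t6.88 S [-104.   -84.7] z0.0130 F [-1.5 -0.3  1.1] g0.60
t7.13 S [-104.   -80.7] z0.0130 F [ 1.   0.4 -0.4] g0.60
t7.38 S [-104.   -76.7] z0.0130 F [1.2 0.9 0.4] g0.60
t7.63 S [-104.   -72.7] z0.0130 F [-0.7  0.5  0. ] g0.60
t7.88 S [-104.   -73.1] z0.0130 F [0.1 0.3 1.2] g0.60
t8.40 S [-104.1 -109.6] z0.0129 F [ 0.1 -0.3 -0.3] g0.60
plate [-108.4   41.7] 53.1 86.8 yaw -1.663
```

View pics/e.png

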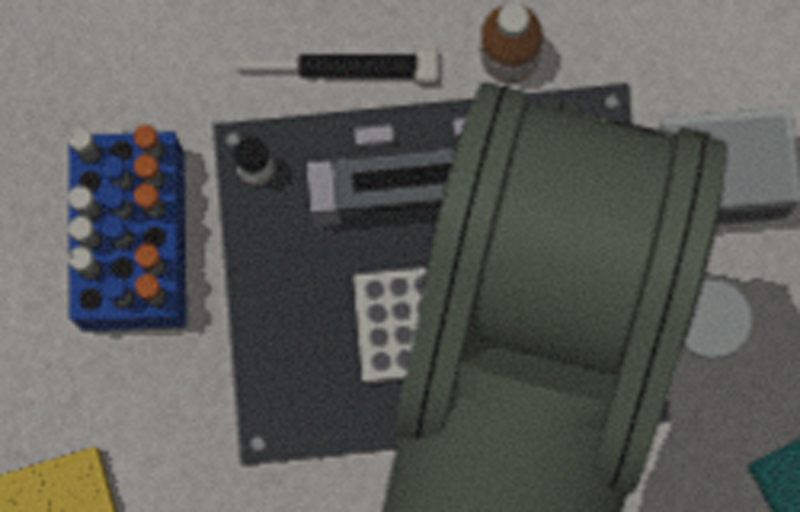

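View pics/e_wrist.png

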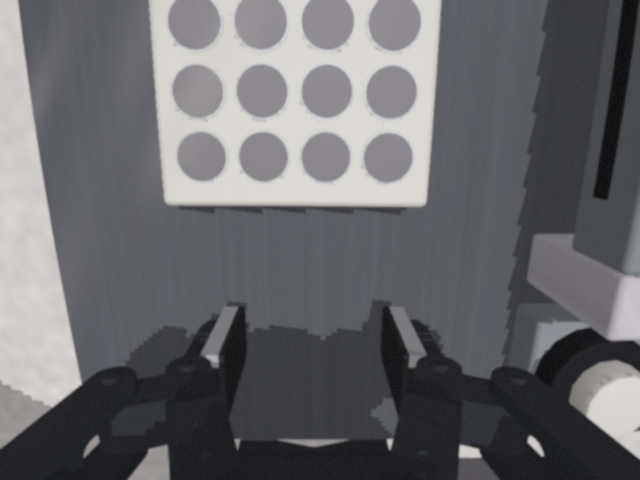

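Run:
```python
from act import *
p=manip.get_image("wrist")
X=plane(p,[(165,205),(427,205),(150,0),(440,0)],.026); print(np.round([S(x)*1000 for x in X],1))
# retreat, go to push pose
manip.move_l(W(-.104,-.112,.10),0.2)
P=W(-.19,0.005,.10); b=best(P,[np.pi/2,-np.pi/2]); print(b)
manip.reach(P,quat(b[0][1])); st()
r=measure("f")
p=manip.get_image("wrist"); cv2.imwrite("pics/f_wrist.png",p["frame"][:,:,::-1])
```

```text
[[-1.507e+02 -5.980e+01]
 [-6.660e+01 -5.970e+01]
 [-1.501e+02  1.000e-01]
 [-6.690e+01 -0.000e+00]]
[(np.float64(0.7725745039752114), 1.5707963267948966, array([ 0.17,  0.76, -0.23,  2.18,  0.62,  0.27,  1.1 ])), (np.float64(1.0370132006382553), -1.5707963267948966, array([-0.09,  0.77,  0.23,  2.18, -0.68,  0.25, -0.71]))]
t9.93 S [-189.6    4.4] z0.0996 F [-0.4  0.2 -0.1] g0.60Traceback (most recent call last):
  File "<stdin>", line 8, in <module>
  File "act.py", line 28, in measure
    n,lab,stt,_=cv2.connectedComponentsWithStats(m.astype(np.uint8)); m=lab==1+np.argmax(stt[1:,4])
                                                                               ~~~~~~~~~^^^^^^^^^^^
    return _wrapfunc(a, 'argmax', axis=axis, out=out, **kwds)
    return bound(*args, **kwds)
ValueError: attempt to get argmax of an empty sequence
```

View pics/f.png

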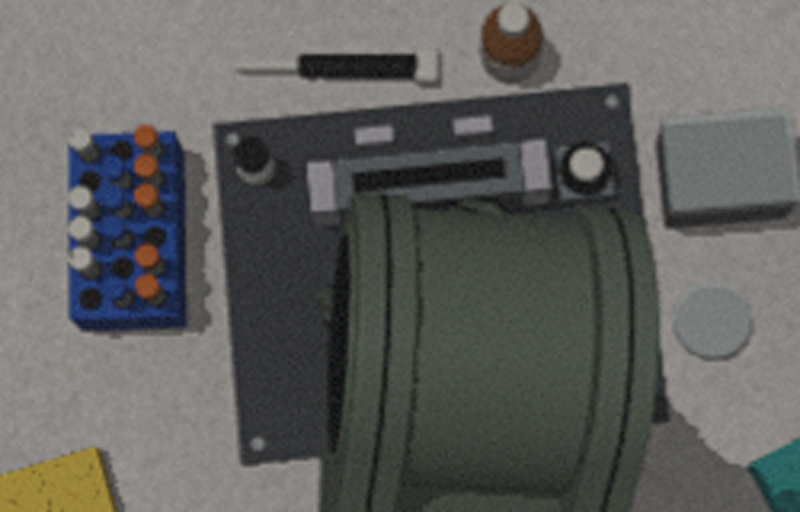

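The wrist view at 8.4 s shows the plate's near edge corners at (165,205) and (427,205). That means it's square, at scanner (-109, +4) mm. I'll switch the tool to the other half turn so the wrist camera looks toward the bridge, then push.

Run:
```python
from act import *
manip.reach(W(-.185,0.004,.06),quat(-np.pi/2)); st()
manip.move_l(W(-.185,0.004,.013),0.08); st()
for x in np.arange(-.172,-.130,.006):
    manip.move_l(W(x,.004,.013),0.06); s=st()
    if np.linalg.norm(s["ft_force"])>15: print("STOP");break
p=manip.get_image("wrist"); cv2.imwrite("pics/g_wrist.png",p["frame"][:,:,::-1])
```

```text
t11.44 S [-184.9    4. ] z0.0600 F [0.2 0.  0.5] g0.60Traceback (most recent call last):
  File "<stdin>", line 3, in <module>
cell.IKError: the arm cannot follow that straight line within its joint ranges
```

Run:
```python
from act import *
for x in [-.185,-.175,-.168]:
  for t in [-np.pi/2,np.pi/2]:
    for z in [.013,.03]:
      q=manip.solve_ik(W(x,.004,z),quat(t)); print(x,round(t,2),z,None if q is None else np.round(q,2))
# tilted: fingertips leaning so that wrist moves forward (+x)
for tilt in [-.3,-.2,-.1,.1,.2,.3]:
  ax=np.array([-np.sin(A),np.cos(A),0])
  for t in [-np.pi/2,np.pi/2]:
    q=manip.solve_ik(W(-.178,.004,.013),(Ro.from_rotvec(ax*tilt)*Ro.from_quat(quat(t))).as_quat()); print(tilt,round(t,2),None if q is None else np.round(q,2))
```

```text
-0.185 -1.57 0.013 [ 0.06  0.96 -0.04  2.2   2.11  0.03  2.77]
-0.185 -1.57 0.03 [ 0.01  0.92  0.05  2.2  -1.02  0.04 -0.39]
-0.185 1.57 0.013 [ 0.65  1.34 -1.35  2.18  1.5   1.26  0.21]
-0.185 1.57 0.03 [ 0.05  0.92 -0.02  2.2   0.64  0.03  1.09]
-0.175 -1.57 0.013 [ 0.02  0.96  0.03  2.17 -1.03  0.03 -0.38]
-0.175 -1.57 0.03 [-0.02  0.93  0.1   2.17 -1.    0.1  -0.41]
-0.175 1.57 0.013 [ 0.05  0.96 -0.02  2.17  0.85  0.02  0.88]
-0.175 1.57 0.03 [ 0.05  0.92 -0.03  2.16  0.34  0.06  1.39]
-0.168 -1.57 0.013 [-0.01  0.96  0.07  2.14 -1.02  0.07 -0.4 ]
-0.168 -1.57 0.03 [-0.04  0.93  0.14  2.14 -0.99  0.13 -0.42]
-0.168 1.57 0.013 [ 0.05  0.96 -0.03  2.14  0.49  0.04  1.24]
-0.168 1.57 0.03 [ 0.05  0.92 -0.03  2.14  0.26  0.08  1.47]
-0.3 -1.57 None
-0.3 1.57 None
-0.2 -1.57 [ 0.43  1.07 -0.68  2.37  2.16  0.67  2.74]
-0.2 1.57 [ 0.67  1.36 -1.35  2.37  1.78  1.26 -0.04]
-0.1 -1.57 [ 0.19  0.97 -0.25  2.28  2.36  0.27  2.53]
-0.1 1.57 [ 0.66  1.34 -1.35  2.26  1.64  1.24  0.1 ]
0.1 -1.57 [-0.14  1.    0.31  2.08 -0.93  0.31 -0.48]
0.1 1.57 [ 0.16  0.97 -0.25  2.07  0.8   0.31  0.92]
0.2 -1.57 [-0.26  1.07  0.53  1.98 -0.89  0.56 -0.53]
0.2 1.57 [ 0.15  0.99 -0.25  1.97  0.54  0.46  1.18]
0.3 -1.57 [-0.34  1.16  0.72  1.88 -0.88  0.79 -0.55]
0.3 1.57 [ 0.26  1.05 -0.47  1.86  0.67  0.73  1.04]
```

```bash
cat >> act.py <<'E'
QT=(Ro.from_rotvec(np.array([-np.sin(A),np.cos(A),0])*.1)*Ro.from_quat(quat(-np.pi/2))).as_quat()
E
python3 - <<'E'
from act import *
for x,z in [(-.178,.06),(-.178,.013),(-.12,.013),(-.05,.013)]: print(np.round(manip.solve_ik(W(x,.004,z),QT),2))
manip.reach(W(-.178,0.004,.06),QT); st()
manip.move_l(W(-.178,0.004,.013),0.08); st()
for x in np.arange(-.170,-.130,.008):
    manip.move_l(W(x,.004,.013),0.06); s=st()
    if np.linalg.norm(s["ft_force"])>15: print("STOP");break
p=manip.get_image("wrist"); cv2.imwrite("pics/g_wrist.png",p["frame"][:,:,::-1])
E
```

```text
[-0.23  0.93  0.47  2.07 -0.89  0.46 -0.5 ]
[-0.14  1.    0.31  2.08 -0.93  0.31 -0.48]
[-0.25  1.07  0.51  1.88 -0.91  0.55 -0.56]
[-0.33  1.17  0.72  1.63 -0.94  0.83 -0.63]
t11.87 S [-178.2    4.2] z0.0597 F [-0.3 -0.6 -0.3] g0.60
t12.61 S [-178.     3.9] z0.0133 F [-0.1  0.1 -0.7] g0.60
t12.89 S [-169.8    4.1] z0.0132 F [-0.8  0.   1.1] g0.60
t13.18 S [-162.1    4.1] z0.0130 F [-0.9  0.6  0.6] g0.60
t13.46 S [-154.1    4. ] z0.0130 F [0.6 0.3 0.1] g0.60
t13.74 S [-146.1    4. ] z0.0129 F [ 0.4  0.  -0.1] g0.60
t14.03 S [-138.1    4. ] z0.0129 F [-0.5 -0.2  0. ] g0.60
t14.31 S [-130.1    4. ] z0.0129 F [-0.9 -0.6 -0.4] g0.60
```

View pics/g_wrist.png

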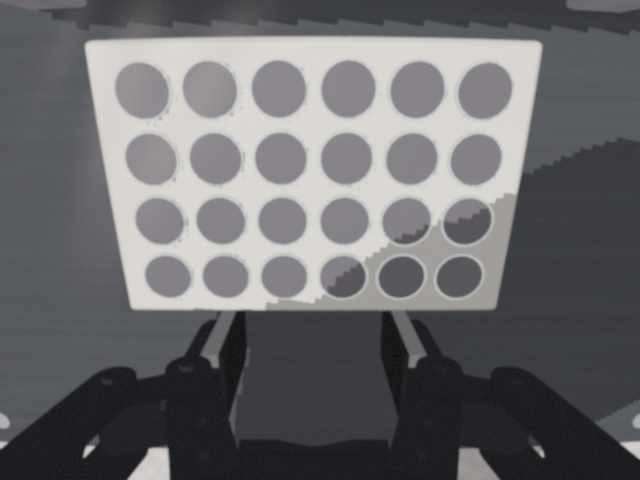

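Run:
```python
from act import *
p=manip.get_image("wrist")
X=plane(p,[(132,308),(496,308),(542,42),(86,42)],.026); print(np.round([S(x)*1000 for x in X],1))
for x in [-.115,-.10,-.088,-.080,-.074,-.070]:
    manip.move_l(W(x,.004,.013),0.06); s=st()
    if np.linalg.norm(s["ft_force"])>12: print("STOP");break
p=manip.get_image("wrist"); cv2.imwrite("pics/i_wrist.png",p["frame"][:,:,::-1])
```

```text
[[-114.5   66.8]
 [-114.3  -58.7]
 [ -31.3  -58.2]
 [ -31.4   66.6]]
t14.81 S [-115.2    4. ] z0.0129 F [-0.2 -0.2 -0. ] g0.60
t15.21 S [-100.3    4. ] z0.0129 F [ 0.1 -0.3 -0.3] g0.60
t15.56 S [-88.2   4. ] z0.0129 F [-1.1  0.8  0. ] g0.60
t15.84 S [-80.2   4. ] z0.0130 F [-0.2  0.1  0.6] g0.60
t16.09 S [-74.1   4. ] z0.0130 F [-0.1  0.2  0.3] g0.60
t16.34 S [-69.9   4. ] z0.0130 F [-0.2  0.5 -0.2] g0.60
```

View pics/i_wrist.png

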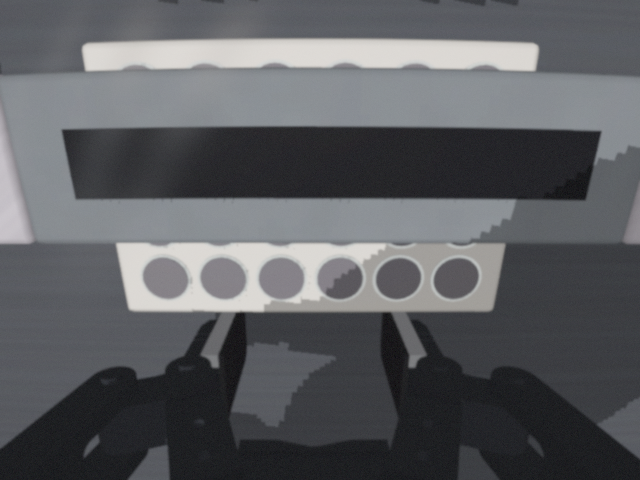

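Run:
```python
from act import *
d=RS@[1,0]
for x in [-.065,-.062,-.060,-.059,-.058,-.057,-.056,-.055,-.054,-.053]:
    manip.move_l(W(x,.004,.013),0.03); s=st(); F=s["ft_force"][:2]@d
    if F<-5: print("contact",F);break
manip.sleep(.2); st()
p=manip.get_image("wrist"); cv2.imwrite("pics/j_wrist.png",p["frame"][:,:,::-1])
```

```text
t16.71 S [-64.9   4. ] z0.0129 F [-0.9  0.2 -0.5] g0.60
t16.96 S [-61.9   4. ] z0.0130 F [-0.5  0.   0.1] g0.60
t17.21 S [-59.9   4. ] z0.0130 F [ 0.  -0.4  0.5] g0.60
t17.46 S [-59.   4.] z0.0130 F [ 0.2 -0.4  1.2] g0.60
t17.71 S [-57.9   4. ] z0.0130 F [-0.9  0.3 -0.3] g0.60
t17.96 S [-56.9   4. ] z0.0130 F [-0.6 -0.2 -0.7] g0.60
t18.21 S [-55.9   4. ] z0.0130 F [-0.6  0.3  0.2] g0.60
t18.46 S [-55.1   4. ] z0.0130 F [-1.4 -0.7  0.4] g0.60
t18.71 S [-54.9   4. ] z0.0129 F [-7.2 -0.6  2.9] g0.60
contact -7.233317565291733
t18.91 S [-54.9   4. ] z0.0129 F [-7.3 -0.9  3.1] g0.60
```

View pics/j_wrist.png

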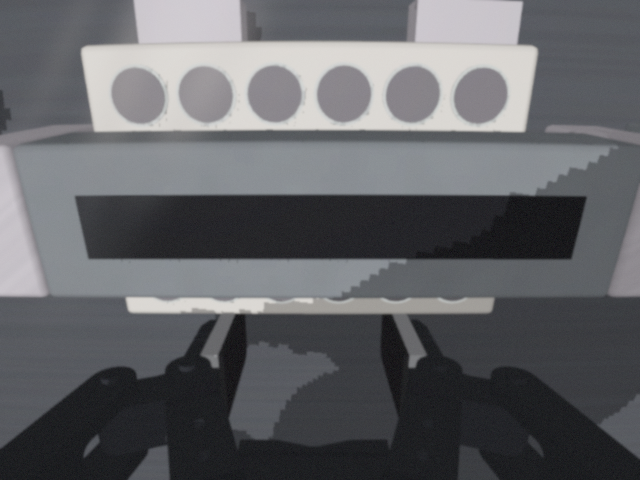

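The plate is flush with both stop blocks: the far edge at row 45 meets them, and contact force was about 7 N. Now I'll retreat, check from above, and press the button.

Run:
```python
from act import *
manip.move_l(W(-.075,.004,.014),0.08)
manip.move_l(W(-.09,.004,.16),0.25); manip.gripper_to(0.0)
P=W(0,-.125,.13); print(best(P,[0,-np.pi/2]))
manip.reach(P,quat(0)); st()
manip.move_l(W(0,-.125,.075),0.12); st()
p=manip.get_image("wrist"); cv2.imwrite("pics/k_wrist.png",p["frame"][:,:,::-1])
p=manip.get_image("scene"); cv2.imwrite("pics/k_scene.png",cv2.resize(p["frame"][200:380,150:400],None,fx=3.2,fy=3.2)[:,:,::-1])
```

```text
[(np.float64(0.3393895092271393), -1.5707963267948966, array([-0.08,  1.02,  0.67,  1.36, -0.69,  1.  , -0.71])), (np.float64(1.3031129197529143), 0, array([ 0.09,  0.94,  0.23,  1.35, -0.24,  0.88,  0.51]))]
t21.88 S [-1.000e-01 -1.244e+02] z0.1300 F [ 0.   0.8 -0.1] g0.00
t22.48 S [   0.3 -125. ] z0.0756 F [-0.5 -0.3 -0. ] g0.00
```

View pics/k_wrist.png

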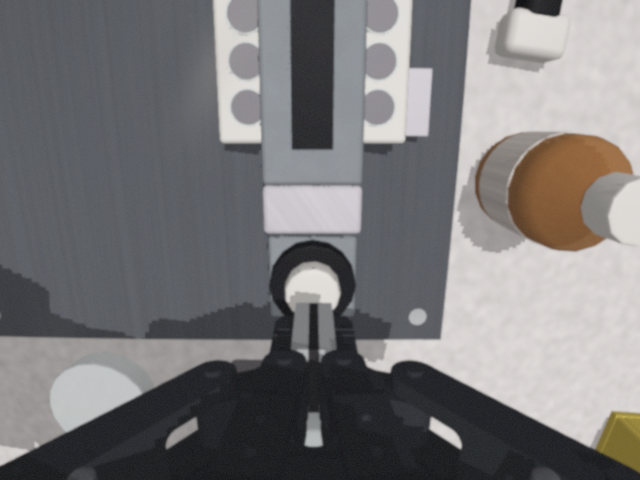

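View pics/k_scene.png

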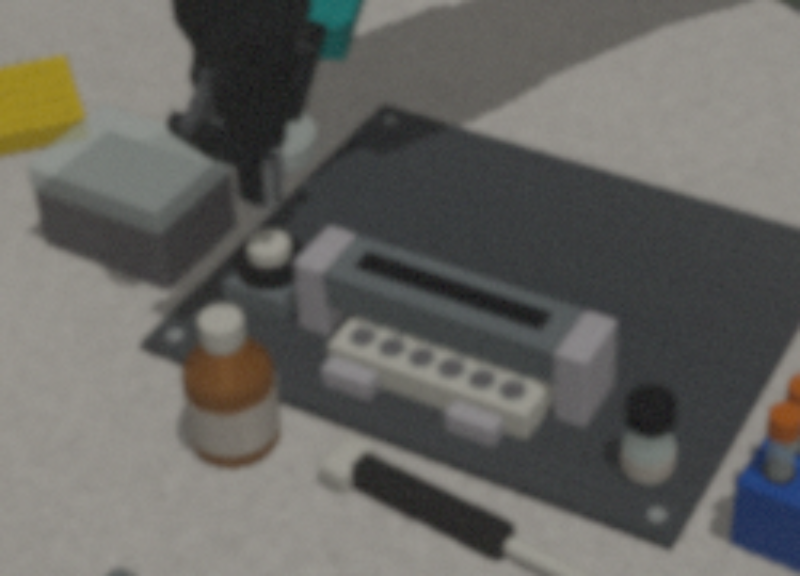

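Run:
```python
from act import *
p=manip.get_image("wrist")
print("button",np.round(S(plane(p,[(313,287)],.046)[0])*1000,1))
print("plate corners",[np.round(S(x)*1000,1) for x in plane(p,[(220,142),(407,142)],.026)])
f=0
for z in np.r_[.055,.050,np.arange(.048,.030,-.001)]:
    manip.move_l(W(0,-.125,z),0.04); s=st(); F=s["ft_force"][2]
    if F>14: print("bottom");break
manip.sleep(.2); st()
```

```text
button [   1.3 -120.9]
plate corners [array([-41.3, -57.9]), array([ 44.3, -57.8])]
t23.28 S [   0.  -125.1] z0.0550 F [0.3 0.8 0.2] g-0.00
t23.56 S [-1.000e-01 -1.249e+02] z0.0498 F [0.4 0.4 0.2] g-0.00
t23.81 S [  -0. -125.] z0.0479 F [-0.4  0.4  0.1] g0.00
t24.06 S [  -0. -125.] z0.0470 F [ 0.7  0.8 -0.1] g-0.00
t24.31 S [ 1.00e-01 -1.25e+02] z0.0460 F [0.4 0.5 0.7] g-0.00
t24.56 S [ 1.00e-01 -1.25e+02] z0.0450 F [ 0.5 -0.2  1.8] g0.00
t24.81 S [   0. -125.] z0.0440 F [ 0.9 -0.5  2.7] g-0.00
t25.06 S [ 1.000e-01 -1.251e+02] z0.0430 F [ 0.4 -0.3  2.3] g-0.00
t25.31 S [   0. -125.] z0.0420 F [ 0.5 -0.9  3.8] g0.00
t25.56 S [   0. -125.] z0.0410 F [0.7 0.2 3.7] g-0.00
t25.81 S [ 1.00e-01 -1.25e+02] z0.0401 F [ 1.2 -0.   5.7] g0.00
t26.06 S [ 1.00e-01 -1.25e+02] z0.0398 F [-3.8  1.9 19.3] g0.00
bottom
t26.26 S [   0.2 -125.1] z0.0399 F [-4.1  1.6 18.8] g-0.00
```

The button bottomed after 6 mm of travel: first contact at z = 45.8 mm, hard stop at 39.8 mm. Moving clear and checking.

Run:
```python
from act import *
manip.move_l(W(0,-.125,.15),0.15); manip.reach(W(-.14,-.05,.22),quat(0)); st()
manip.sleep(.3); st()
p=manip.get_image("wrist"); cv2.imwrite("pics/m_wrist.png",p["frame"][:,:,::-1])
p=manip.get_image("scene"); cv2.imwrite("pics/m_scene.png",p["frame"][:,:,::-1])
C=cloud(p); r=manip.outline_of(p,"start_button_top")
for x in r[:2]: print(x["confidence"],x["uv"],np.round(np.nanmedian(C[x["region"]],0),3))
p=manip.get_image("top"); cv2.imwrite("pics/m_top.png",cv2.resize(p["frame"][140:300,190:440],None,fx=3.2,fy=3.2)[:,:,::-1])
```

```text
t27.88 S [-139.8  -50. ] z0.2197 F [ 0.1  0.2 -0.2] g0.00
t28.18 S [-139.9  -50.2] z0.2195 F [0.1 0.5 0.2] g0.00
0.5 [233.3, 274.0] [ 0.624 -0.149  0.045]
```

View pics/m_scene.png

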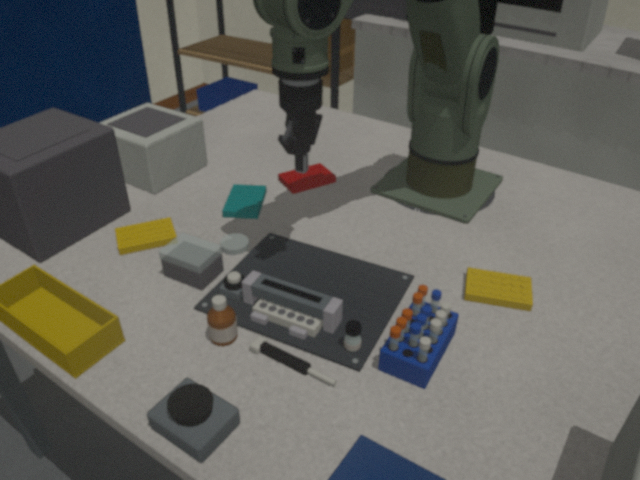

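View pics/m_top.png

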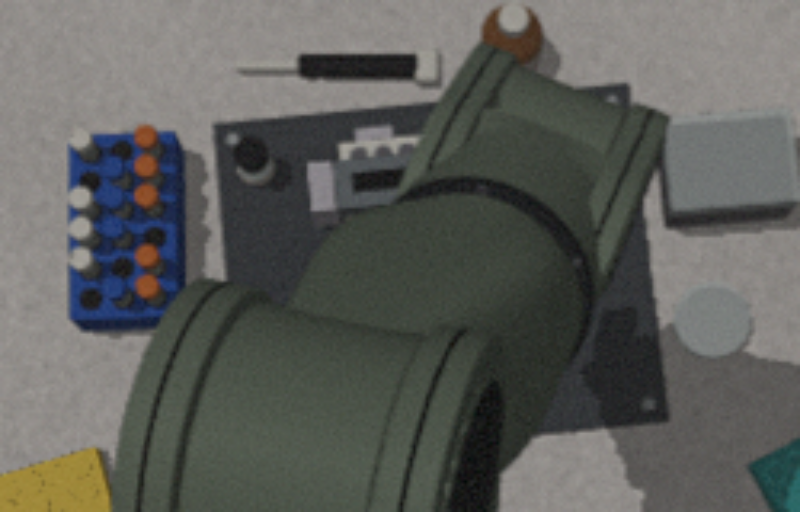

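View pics/m_wrist.png

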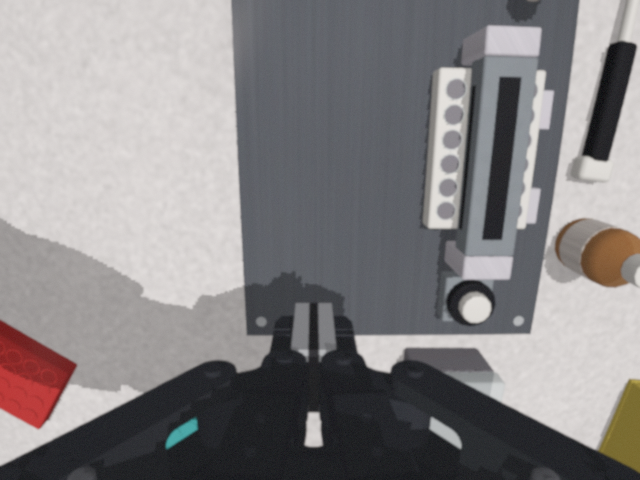

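The plate sits square under the bridge against both stops, with its edge at columns 432–470 of the wrist view. The button is back up at z ≈ 45 mm, the bystanders haven't moved, and the arm is clear.

```bash
python3 -c "
from cell import manip
manip.job_done()"
```

```text
the job is handed in; nothing more can be done
```

The plate is home under the bridge, the start button was pressed right down after that, and the job is handed in; it reports no verdict. The last clock reading, just before the final pictures and hand-in, was 28.2 s of the 61 s allowed.

I first squared and centred the plate with a two-finger push on its right side. I then pushed it along the stage under the bridge until it met the stops, where contact force was about 7 N.

**Plate position:** before the press, the wrist camera put the plate's centre at about (+1.5, +6) mm from home by its corners. The same picture read the button about 1 mm and 4 mm off its given position in the same directions, so the true offset is probably about (0, +2) mm. An earlier wrist measurement gave +4 mm across. All of these are within the limits. The plate looked square and touching both stop blocks, and it looked the same in the final pictures.

**Button:** it bottomed after about 6 mm of travel at 19 N. Afterwards its top was back at about 45 mm, its released height.

**Clearance:** the wrist force was near zero with the arm clear, and no bystander visibly moved.

**What went wrong:**
- The arm blocked the top camera after each push, so I used the wrist camera for the later checks.
- One straight-down approach was refused because of joint ranges. I used a 0.1 rad tool tilt for the push instead.

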